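Stack broken jaggery on the shop scale

TASK

Weigh out the jaggery as one steady stack on the scale: lay the wedge-shaped piece on the middle of the big slanting slab that is already on the scale, its thick end over the slab's low side so that its top comes out level. Then set the small peaked piece, flat side down, on the middle of the wedge. Leave the slab where it lies on the pan.

Things in the scene. Friction and masses are not known exactly. Their poses are not given: they have to be found in the camera images.
- slab_top (a point): Biggest piece of brown jaggery, loose on the pan (52 mm up) of the low white scale: broken slab 132 x 120 mm, 0.6 kg, flat underside, flat top slanting at 14 degrees; 27 mm thick at the low edge, 42 mm in the middle, 57 mm at the high edge. The point is the middle of the slanting top; z is square to that face (leans 14 degrees), x points straight up the slope.
- wedge_mid (a point): Jaggery wedge on the counter: 88 x 52 mm, 0.17 kg, long flanks upright, parallel; flat underside, top slants 14 degrees: 18 mm thick at thin end, 29 mid, 40 at thick end. Point: its centre, 14.5 mm above the underside. Axes of the SLANTING TOP: z square to it (14 degrees off vertical on the counter), x from thin to thick end, y across. A 103 mm long piece of even thickness 26 mm is wrong.
- cap_mid (a point): Small peaked piece, the smallest jaggery piece: 54 mm long (x), 42 mm wide (y), 38 mm high, 0.06 kg, flat side down on the counter; its long flanks are upright and parallel up to 22 mm, above that it narrows to a blunt peak. The point is its centre, 18 mm above the flat underside; z points up. The larger rounded lump (75 mm across, 55 mm high) is not it.
There are look-alikes about, which are no part of the job. What is shaped like the part that bears slab_top but turquoise or yellow is not meant.

How it is judged (in metres and radians):
On the way:
1. the wedge lies released on the middle of the slab with its top level, the small piece not yet on it (horizontal distance between wedge_mid and slab_top below 0.025 m and angle between wedge_mid's own z axis and vertical below 0.175 rad and contact force between wedge and slab above 0.3 N and contact force between wedge and the fingers below 0.1 N and linear speed of wedge below 0.02 m/s and distance of slab_top from where it was at the start of the episode below 0.03 m and horizontal distance between cap_mid and wedge_mid above 0.06 m), for 0.2 s.
At the end, for the whole second after the job is handed in: At rest and released: the wedge on the slab, centre within 25 mm (from above) of the slab top's middle, its top level within 10 degrees; the small piece on the wedge, flat side down within 11 degrees, centres within 20 mm; the slab's top within 30 mm of its start (horizontal distance between wedge_mid and slab_top below 0.025 m and angle between wedge_mid's own z axis and vertical below 0.175 rad and contact force between wedge and slab above 0.3 N and contact force between wedge and the fingers below 0.1 N and linear speed of each of wedge, cap below 0.02 m/s and distance of slab_top from where it was at the start of the episode below 0.03 m and horizontal distance between cap_mid and wedge_mid below 0.02 m and angle between cap_mid's own z axis and vertical below 0.2 rad and contact force between cap and wedge above 0.15 N); the robot touches nothing.
It also fails if it takes over 61 s, if anything falls off the work surface, if the arm or the gripper's body presses on something with over 40 N, if the wrist force passes 120 N, or if a joint passes its speed limit or range.

ROBOT

A 6-joint arm with a two-finger parallel gripper is mounted at the origin on the work surface. World frame = base frame: x ahead of the robot, y to its left, z up, the work surface at z = 0. Lengths are in mm, angles in rad, forces in N, time in s.
With the tool pointing down it reaches from about 350 to 975 mm from the base axis. Payload 7.1 kg.
Tool frame: the origin (TCP) lies on the front face of the gripper's body, between the roots of the fingers; the fingertips stand 80 mm ahead of it and the grasp point (between the pads) lies 61 mm ahead of it; z points along the fingers, y is the line along which they close (so a half turn about z gives the same grasp; the last joint's range is limited). The gripper opens to 88 mm and grips with 3 to 60 N. Pads are 20 mm wide; open, the fingers measure 115 mm over their backs; the gripper's body (75 mm by 178 mm) begins 61 mm behind the grasp point.
Start: joints at [1.123, 0.423, 1.63, -0, 1.089, -0.019], TCP at [259.83, 568.413, 302.675] pointing down, gripper open.
Joint ranges: [-3, 3], [-0.9, 2.11], [0.09, 2.58], [-1.31, 4.45], [0.11, 2.69], [-2.54, 2.54]. Speed limits (rad/s): [2.39, 2.39, 3.01, 3.14, 3.14, 3.14].

INTERFACE

Orientations are given as a rotation vector (axis times angle).
In Python, from workcell import readout, vision, close_job gives the robot as it stands.
- The arm moves only by the tool servo_tool, never from a script. Its argument "plan" is a list that holds one entry, the list of rows, each a list of 7 numbers: the gripper command: -1 is fully open, 1 is shut, values between are in proportion, then the shift along the world's x, y, z in units of 40 mm (1.0 is 40 mm), then the turn, a rotation vector about the world's x, y, z in units of 5 degrees (1.0 is 5 degrees). A call has 1 to 5 rows; each row shifts and turns the commanded pose from where the row before left it; what a row does not reach is not made up. A row lasts 1/12 s, in which the tool goes at most 41.7 mm and 7.16 degrees, less where a joint would pass 70% of its speed; a pose out of reach is approached as far as the arm can. A call is refused whole if a number of a shift passes 1 or a number of a turn 1, either way. A call with a gripper value outside its range is refused whole. The fingers move at their own pace and stop on an object; the grip force is fixed at half the most. Time passes only in rows, so rows that do not move let the fingers close. It gives the time, the measured TCP pose, the force, the opening and the grip force at its end, in the units of the state.
- readout.get_obs(): the state, without advancing time (a new reading comes with each control period).
- vision.get_image(name): name is "side" or "top" or "wrist"; returns the picture (420x560x3 uint8, red, green, blue); there is no depth.
- vision.camera_params(name): a dict with "fx", "fy", "cx", "cy" (pixels), "rvec" (rotation vector, rad) and "tvec" (3), from world to camera coordinates, as OpenCV has them; the wrist camera has in their place "hand_eye" (4x4, takes a point from camera to tool coordinates, whose origin is the TCP and whose axes are the flange's). Camera axes: x right, y down, z forward; pixel columns grow to the right and rows downward; lengths in mm; the calibration is good to about 2 mm. A picture is of the moment at which its call begins: read the wrist's pose just before it. camera_params takes no time and is no camera call.
- close_job(): hands the job in; it is judged then, once.
The state is a dict: "t": time; "qpos": joint angles; "qvel": joint speeds; "joint_torque": joint torques, N m; "ee_pos": TCP position; "orientation": TCP orientation; "ft_force": force on the tool from outside, world axes, zero at the start; "moment": the same for the moment, N m; "width": finger opening in mm; "grasp_force": force on a finger pad.
Only numpy, scipy, OpenCV 4.12 (cv2) and the standard library are available. Lean on these libraries where they do the work, as an engineer would, in place of code of your own. Each camera call takes 0.05 s, during which the arm holds its last target. There are 200 camera calls.

## Working session

There is one attempt and no reset: what is moved stays moved. The work goes in short steps, Python scripts to look and compute and a tool call to move; the robot and the scene stay as the last step left them, time stands still between calls to the robot, and variables do not carry over. Pictures are saved under pics/ and viewed, at most 10 in all, crops included, and the job is handed in when it is done.

Besides the shell and the picture viewer there is one more tool, called after "Request:" as name([rows], argument=value, ...), one row to a line, values as JSON. servo_tool: Moves the arm, as the interface text tells. Its arguments: {"type":"object","properties":{"plan":{"type":"array"}},"required":["plan"]}

```bash
mkdir -p pics; ls; cat > h.py <<'E'
import numpy as np, cv2
from workcell import readout, vision, close_job
def cam(n,obs=None):
    p=vision.camera_params(n); K=np.array([[p['fx'],0,p['cx']],[0,p['fy'],p['cy']],[0,0,1.]])
    if 'hand_eye' in p:
        o=obs or readout.get_obs(); T=np.eye(4); T[:3,:3]=cv2.Rodrigues(np.array(o['orientation'],float))[0]; T[:3,3]=o['ee_pos']
        W=T@np.array(p['hand_eye']); R=W[:3,:3].T; return K,R,-R@W[:3,3]
    return K,cv2.Rodrigues(np.array(p['rvec'],float))[0],np.array(p['tvec'],float).ravel()
def ray(c,uv,z):
    K,R,t=c; uv=np.atleast_2d(np.array(uv,float)); d=(np.linalg.inv(K)@np.c_[uv,np.ones(len(uv))].T).T@R; o=-R.T@t
    return o+d*((z-o[2])/d[:,2])[:,None]
def proj(c,P):
    K,R,t=c; q=(np.atleast_2d(P)@R.T+t)@K.T; return q[:,:2]/q[:,2:]
def save(n,f):
    im=vision.get_image(n); cv2.imwrite('pics/'+f,im[:,:,::-1]); np.save('pics/'+f+'.npy',im); return im
E
python3 - <<'E'
from h import *
a=save('top','top1.png'); b=save('side','side1.png')
for n in('top','side'):
    K,R,t=cam(n); print(n,K[0,0],(-R.T@t).round(),R.round(2).tolist())
print(readout.get_obs())
E
```

```text
pics
top 483.85200568657586 [3.080e+02 1.000e+00 1.042e+03] [[0.01, -1.0, 0.01], [-0.99, -0.01, -0.16], [0.16, -0.01, -0.99]]
side 404.7973156135796 [  38. -521.  602.] [[0.77, -0.64, -0.01], [-0.41, -0.48, -0.78], [0.49, 0.6, -0.63]]
{'t': 0.1, 'qpos': array([ 1.12302512e+00,  4.23760952e-01,  1.63056614e+00, -1.19369685e-05,
        1.08857137e+00, -1.90081797e-02]), 'qvel': array([ 0.00209602, -0.00016679, -0.00072756, -0.00120806, -0.00083308,
        0.00148927]), 'joint_torque': array([-1.25476578e-03, -5.45606160e+01, -2.74322373e+01,  6.44787471e-02,
        1.88605377e-02,  3.89766981e-06]), 'ee_pos': array([259.66701332, 568.10451343, 302.00015485]), 'orientation': array([-6.68281582e-01, -3.06939201e+00,  1.99919869e-03]), 'ft_force': array([ 0.01232255, -0.53413757, -0.03696053]), 'moment': array([0.00387074, 0.0053168 , 0.00316924]), 'grasp_force': 0.0, 'width': 87.76759873193856}
```

View pics/top1.png

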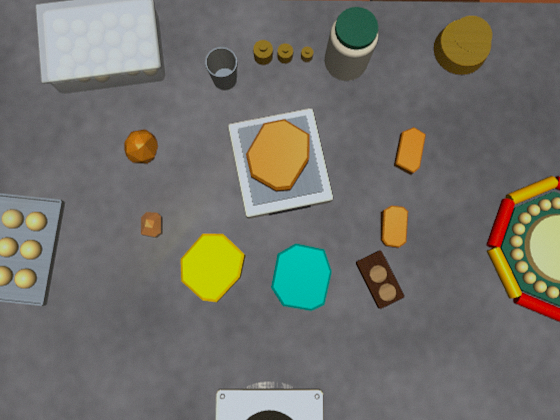

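View pics/side1.png

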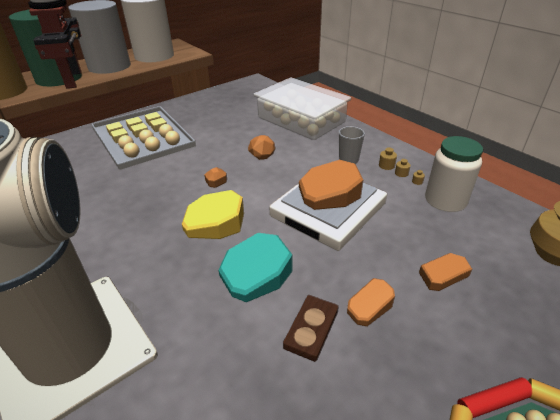

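The top view shows the slab on the scale at (279,155). There are two wedge candidates, at (410,150) and (394,226). The small piece is at (151,224) and the rounded lump at (141,146). The turquoise and yellow slabs are decoys. I'll measure these and confirm them in one enlarged composite.

```bash
cat > m.py <<'E'
from h import *
a=np.load('pics/top1.png.npy'); b=np.load('pics/side1.png.npy')
def mask(im):
    h=cv2.cvtColor(im,cv2.COLOR_RGB2HSV); return cv2.inRange(h,(4,110,60),(18,255,255))
T,S=cam('top'),cam('side')
for n,im,c in(('top',a,T),('side',b,S)):
    cs,_=cv2.findContours(mask(im),cv2.RETR_EXTERNAL,cv2.CHAIN_APPROX_NONE)
    for k in cs:
        if cv2.contourArea(k)<150: continue
        P=ray(c,k[:,0,:],15)[:,:2].astype(np.float32)
        (x,y),(w,h),ang=cv2.minAreaRect(P)
        print(n,cv2.boundingRect(k),'xy@15',round(x),round(y),'size',round(w),round(h),round(ang), 'poly',cv2.approxPolyDP(k,1.5,True)[:,0].tolist())
def crop(im,x,y,w,h,s=(400,300)): return cv2.resize(im[y:y+h,x:x+w],s,interpolation=cv2.INTER_CUBIC)
o=np.vstack([np.hstack([crop(a,350,120,120,150,(240,300)),crop(b,335,235,150,100,(450,300))]),
 np.hstack([crop(a,225,105,112,120,(280,300)),crop(b,265,150,130,95,(410,300))])])
cv2.imwrite('pics/crop1.png',o[:,:,::-1])
E
python3 m.py
```

```text
top (358, 251, 46, 57) xy@15 333 -231 size 108 57 26 poly [[379, 251], [358, 261], [358, 264], [381, 307], [386, 303], [390, 303], [392, 299], [393, 301], [396, 300], [396, 294], [398, 298], [403, 295], [384, 257]]
top (141, 212, 20, 25) xy@15 446 257 size 52 40 3 poly [[146, 212], [141, 217], [141, 233], [155, 236], [160, 233], [160, 216], [157, 213]]
top (381, 206, 27, 42) xy@15 445 -265 size 54 90 85 poly [[390, 206], [383, 210], [381, 239], [385, 245], [398, 247], [406, 241], [407, 210], [401, 206]]
top (124, 130, 34, 34) xy@15 617 287 size 75 72 1 poly [[133, 131], [124, 143], [126, 155], [133, 162], [142, 161], [147, 163], [154, 156], [157, 147], [156, 140], [146, 130]]
top (395, 127, 31, 46) xy@15 617 -306 size 55 103 77 poly [[414, 127], [401, 133], [395, 162], [411, 172], [415, 171], [420, 165], [425, 137], [424, 133]]
top (246, 119, 63, 72) xy@15 604 -15 size 127 150 60 poly [[284, 119], [264, 123], [246, 153], [251, 176], [275, 190], [289, 189], [308, 159], [308, 134]]
side (529, 385, 31, 25) xy@15 506 -542 size 21 38 18 poly [[531, 385], [531, 395], [529, 397], [559, 409]
[... 1494 characters left out ...]
 38, 214, 82) xy@15 510 1201 size 741 886 69 poly [[212, 55], [176, 38], [172, 39], [174, 55], [170, 59], [159, 63], [138, 62], [133, 59], [131, 48], [128, 49], [131, 65], [116, 73], [101, 75], [90, 73], [86, 68], [84, 60], [80, 59], [78, 63], [82, 76], [75, 81], [75, 88], [66, 88], [64, 85], [54, 87], [39, 86], [35, 84], [30, 71], [22, 72], [27, 87], [20, 93], [17, 90], [19, 88], [16, 84], [12, 83], [13, 80], [16, 81], [15, 79], [10, 80], [12, 75], [8, 71], [6, 64], [2, 64], [5, 61], [0, 57], [2, 54], [0, 52], [0, 81], [2, 81], [0, 83], [2, 87], [1, 90], [0, 88], [0, 108], [6, 119], [169, 75], [172, 81], [172, 85], [169, 87], [173, 88], [174, 96], [178, 96], [209, 86], [207, 66], [213, 63]]
```

View pics/crop1.png

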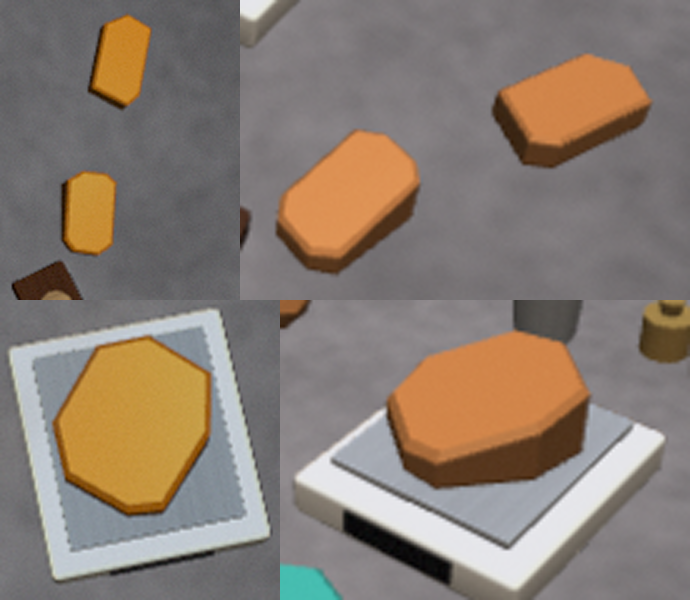

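The nearer candidate, (394,226), measures about 90 x 54 mm. Its side view shows a flank growing towards the far end, so it is the wedge. The piece at (410,150) is 103 mm long and even in thickness, so it is the wrong one. The cap is the 52 x 40 mm piece at (151,224). Next is the slab's slope direction, from the top-face corners in both views.

```bash
python3 - <<'E'
from h import *
T,S=cam('top'),cam('side')
A=np.array([(264,123),(285,120),(308.5,135),(308.5,157),(289,184),(278,187),(252,171),(248,155)],float)
for p in A:
    W=ray(T,p,94)[0]; lo,hi=ray(T,p,79)[0],ray(T,p,109)[0]
    print(p,W.round(),proj(S,[lo,W,hi]).round(1).tolist())
a=np.load('pics/side1.png.npy'); t=np.load('pics/top1.png.npy')
o=np.hstack([cv2.resize(t[110:200,235:325],(400,400),interpolation=cv2.INTER_CUBIC),cv2.resize(a[145:225,290:370],(400,400),interpolation=cv2.INTER_CUBIC)])
cv2.imwrite('pics/crop2.png',o[:,:,::-1])
E
```

```text
[264. 123.] [645.  16.  94.] [[341.1, 165.4], [340.0, 160.8], [339.0, 156.1]]
[285. 120.] [652. -27.  94.] [[356.9, 172.3], [355.8, 167.6], [354.7, 162.7]]
[308.5 135. ] [620. -75.  94.] [[363.5, 187.1], [362.3, 182.1], [361.2, 177.0]]
[308.5 157. ] [574. -75.  94.] [[348.6, 195.5], [347.4, 190.3], [346.2, 185.0]]
[289. 184.] [518. -35.  94.] [[316.1, 197.3], [315.0, 192.1], [314.0, 186.8]]
[278. 187.] [511. -13.  94.] [[306.8, 193.6], [305.8, 188.5], [304.7, 183.2]]
[252. 171.] [544.  39.  94.] [[301.8, 177.1], [300.9, 172.3], [299.9, 167.4]]
[248. 155.] [577.  48.  94.] [[310.2, 170.2], [309.3, 165.5], [308.3, 160.7]]
```

View pics/crop2.png

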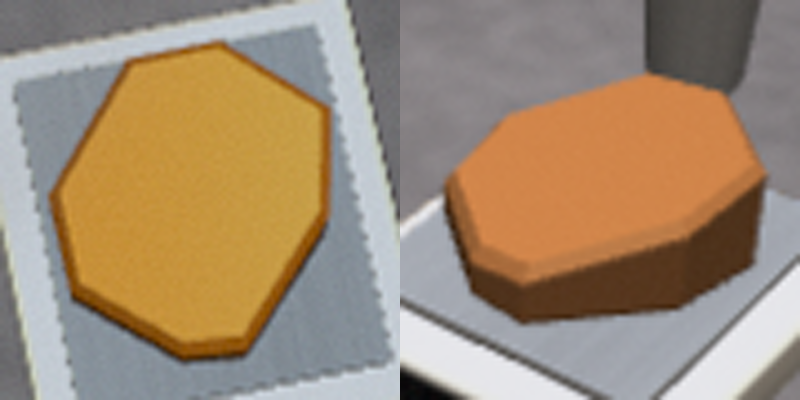

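```bash
python3 - <<'E'
from h import *
T,S=cam('top'),cam('side')
A=np.array([(131,62),(220,47),(327,110),(325,215),(245,340),(186,343),(75,288),(55,195)],float)*90/400+[235,110]-.4
B=(np.array([(648,75),(722,95),(763,168),(690,235),(525,268),(482,248),(447,183),(510,115)],float)-[400,0])/5+[290,145]-.4
P=[c[0]@np.c_[c[1],c[2]] for c in(T,S)]
X=cv2.triangulatePoints(P[0],P[1],A.T,B.T); X=(X[:3]/X[3]).T
print(X.round()); c=X.mean(0); k=np.linalg.lstsq(X[:,:2]-c[:2],X[:,2]-c[2],rcond=None)[0]
print('c',c.round(1),'grad',k,np.degrees(np.arctan(np.hypot(*k))),'dir',np.degrees(np.arctan2(k[1],k[0])))
d=k/np.hypot(*k); n=np.array([-d[1],d[0]]); Y=(X-c)[:,:2]; print('along',(Y@d).round(),'across',(Y@n).round())
# outline center: midrange along/across
print('mid',c[:2]+d*((Y@d).max()+(Y@d).min())/2+n*((Y@n).max()+(Y@n).min())/2, (Y@d).ptp() if hasattr(Y,'ptp') else np.ptp(Y@d),np.ptp(Y@n))
# wedge & cap
W=np.array([(383,210),(381,239),(385,245),(398,247),(406,241),(407,210),(401,206),(390,206)])
E
```

```text
[[642.  16.  99.]
 [647. -25. 106.]
 [619. -74. 104.]
 [574. -74.  90.]
 [516. -37.  80.]
 [516. -10.  75.]
 [542.  41.  70.]
 [584.  50.  84.]]
c [580.  -14.3  88.3] grad [ 0.22255482 -0.11243265] 14.000789035217478 dir -26.802486980984792
along [ 42.  65.  61.  22. -47. -59. -59. -25.] across [ 55.  21. -36. -56. -49. -26.  33.  59.]
mid [583.10516024 -14.41315854] 123.68829619240374 115.09863995538291
```

The slab's top plane fits at 14.0°, rising towards yaw −26.8°, with its middle at about (583, −14). The wedge is at (445, −265), thick end at about −5°. I'm moving over the wedge and turning the tool by −160°.

Request:
servo_tool([
  [[-1, 0.3, -0.65, -0.05, 0, 0, -1], [-1, 0.3, -0.65, -0.05, 0, 0, -1], [-1, 0.3, -0.65, -0.05, 0, 0, -1], [-1, 0.3, -0.65, -0.05, 0, 0, -1], [-1, 0.3, -0.65, -0.05, 0, 0, -1]],
])

```text
t: 0.52
ee_pos: [319.9, 437.0, 292.2]
orientation: [-1.322, -2.85, 0.001]
ft_force: [0.5, -0.1, -0.4]
width: 87.5
grasp_force: 0.0
```

Request:
servo_tool([
  [[-1, 0.3, -0.65, -0.05, 0, 0, -1], [-1, 0.3, -0.65, -0.05, 0, 0, -1], [-1, 0.3, -0.65, -0.05, 0, 0, -1], [-1, 0.3, -0.65, -0.05, 0, 0, -1], [-1, 0.3, -0.65, -0.05, 0, 0, -1]],
])

```text
t: 0.93
ee_pos: [380.0, 307.0, 282.4]
orientation: [-1.908, -2.496, 0.001]
ft_force: [1.1, 0.3, 0.8]
width: 87.8
grasp_force: 0.0
```

Request:
servo_tool([
  [[-1, 0.3, -0.65, -0.05, 0, 0, -1], [-1, 0.3, -0.65, -0.05, 0, 0, -1], [-1, 0.3, -0.65, -0.05, 0, 0, -1], [-1, 0.3, -0.65, -0.05, 0, 0, -1], [-1, 0.3, -0.65, -0.05, 0, 0, -1]],
])

```text
t: 1.35
ee_pos: [440.0, 177.0, 272.5]
orientation: [-2.403, -2.023, 0.001]
ft_force: [0.7, 0.1, 0.3]
width: 87.3
grasp_force: 0.0
```

Request:
servo_tool([
  [[-1, 0, -0.65, -0.05, 0, 0, -1], [-1, 0, -0.65, -0.05, 0, 0, -1], [-1, 0, -0.65, -0.05, 0, 0, -1], [-1, 0, -0.65, -0.05, 0, 0, -1], [-1, 0, -0.65, -0.05, 0, 0, -1]],
])

```text
t: 1.77
ee_pos: [439.5, 47.2, 262.4]
orientation: [-2.784, -1.455, 0.001]
ft_force: [0.8, -0.3, 1.0]
width: 87.7
grasp_force: 0.0
```

Request:
servo_tool([
  [[-1, 0, -0.65, -0.05, 0, 0, -1], [-1, 0, -0.65, -0.05, 0, 0, -1], [-1, 0, -0.65, -0.05, 0, 0, -1], [-1, 0, -0.65, -0.05, 0, 0, -1], [-1, 0, -0.65, -0.05, 0, 0, -1]],
])

```text
t: 2.18
ee_pos: [439.5, -82.8, 252.4]
orientation: [-3.033, -0.818, 0.001]
ft_force: [-0.3, 0.4, 0.5]
width: 87.6
grasp_force: 0.0
```

Request:
servo_tool([
  [[-1, 0, -0.65, -0.05, 0, 0, -1], [-1, 0, -0.65, -0.05, 0, 0, -1], [-1, 0, -0.65, -0.05, 0, 0, -1], [-1, 0, -0.65, -0.05, 0, 0, -1], [-1, 0, -0.65, -0.05, 0, 0, -1]],
])

```text
t: 2.6
ee_pos: [439.5, -212.8, 242.4]
orientation: [-3.138, -0.142, 0.001]
ft_force: [0.3, -0.9, 0.1]
width: 88.0
grasp_force: 0.0
```

Request:
servo_tool([
  [[-1, 0, -0.65, -0.05, 0, 0, -1], [-1, 0, -0.65, -0.05, 0, 0, -1], [-1, 0, 0, 0, 0, 0, 0], [-1, 0, 0, 0, 0, 0, 0]],
])

```text
t: 2.93
ee_pos: [439.5, -264.4, 238.2]
orientation: [-3.139, 0.127, 0.001]
ft_force: [0.0, 0.5, 0.1]
width: 87.9
grasp_force: 0.0
```

```bash
python3 - <<'E'
from h import *
o=readout.get_obs(); c=cam('wrist',o); im=save('wrist','w1.png')
K,R,t=c; print('cam',(-R.T@t).round(), K[0,0])
h=cv2.cvtColor(im,cv2.COLOR_RGB2HSV); m=cv2.inRange(h,(4,110,60),(20,255,255))
cs,_=cv2.findContours(m,cv2.RETR_EXTERNAL,cv2.CHAIN_APPROX_NONE)
for k in cs:
    if cv2.contourArea(k)<800: continue
    P=ray(c,k[:,0,:],20)[:,:2].astype(np.float32); print(cv2.boundingRect(k),cv2.minAreaRect(P), cv2.approxPolyDP(k,3,True)[:,0].tolist())
E
```

```text
cam [ 523. -270.  321.] 313.0299974471014
(257, 394, 303, 22) ((157.46229553222656, -402.7744140625), (383.0129699707031, 34.60970687866211), 85.39849090576172) [[559, 395], [552, 398], [540, 394], [536, 398], [531, 394], [512, 394], [510, 399], [508, 394], [465, 394], [459, 403], [446, 402], [444, 406], [443, 402], [412, 401], [353, 406], [262, 403], [261, 408], [259, 403], [257, 414], [274, 415], [277, 410], [277, 415], [309, 415], [312, 411], [313, 415], [485, 415], [487, 410], [488, 415], [558, 413]]
(212, 244, 91, 85) ((333.23248291015625, -230.5107879638672), (108.34622192382812, 57.469905853271484), 25.63417625427246) [[212, 265], [254, 328], [263, 328], [255, 313], [263, 302], [270, 300], [280, 302], [288, 310], [288, 320], [281, 328], [302, 317], [255, 244]]
(473, 215, 38, 84) ((356.63214111328125, -490.14471435546875), (110.07027435302734, 30.59634780883789), 21.93785858154297) [[480, 215], [473, 223], [499, 297], [510, 298], [484, 229], [493, 222], [505, 224], [505, 218], [495, 221]]
(250, 151, 56, 82) ((444.5020446777344, -261.5194091796875), (53.23276138305664, 83.397216796875), 86.74528503417969) [[267, 151], [250, 165], [256, 222], [266, 231], [293, 232], [305, 223], [305, 162], [291, 151]]
(275, 0, 69, 62) ((587.2025146484375, -298.4116516113281), (52.95673370361328, 48.470699310302734), 77.59242248535156) [[280, 0], [276, 40], [320, 60], [336, 43], [343, 0]]
(0, 0, 24, 146) ((567.6510620117188, -33.27846145629883), (19.55386734008789, 123.8984375), 70.1408920288086) [[4, 0], [0, 0], [0, 145], [6, 137], [23, 67]]
```

View pics/w1.png

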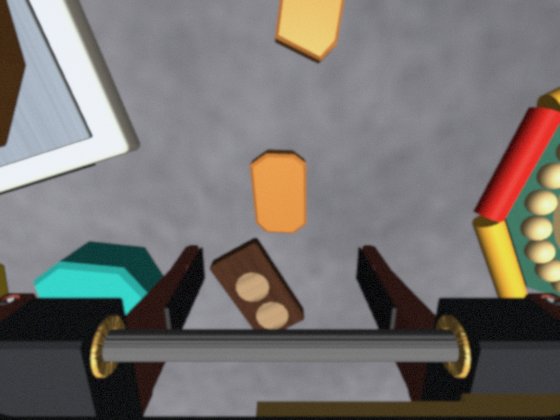

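The wrist view shows the wedge at (278,191), with the dark, tall end flank at the top (+x). So the thick end is at +x. Next I work out the end points at their own heights.

```bash
python3 - <<'E'
from h import *
c=cam('wrist')
im=np.load('pics/w1.png.npy'); print(cv2.cvtColor(im,cv2.COLOR_RGB2HSV)[146:170,280,2].tolist())
print(ray(c,[(279,155)],38).round(1),ray(c,[(279.5,232)],16).round(1), ray(c,[(252,188),(305,188)],29).round(1))
print('TCP->grasp', readout.get_obs()['ee_pos'])
T=cam('top'); print('top', ray(T,[(395.5,206.5)],38),ray(T,[(391.5,245.5)],10))
E
```

```text
[139, 137, 129, 109, 83, 69, 82, 120, 169, 194, 207, 219, 230, 234, 233, 234, 231, 233, 234, 232, 232, 232, 234, 233]
[[ 484.3 -264.7   38. ]] [[ 401.4 -258.4   16. ]] [[ 453.8 -236.2   29. ]
 [ 449.7 -286.8   29. ]]
TCP->grasp [ 439.34774824 -263.47674978  238.23200595]
top [[ 483.47048653 -262.91111766   38.        ]] [[ 403.41884953 -258.72303072   10.        ]]
```

Request:
servo_tool([
  [[-1, 0.1, 0.04, -0.9, 0, 0, 0], [-1, 0, 0, -0.9, 0, 0, 0], [-1, 0, 0, -0.9, 0, 0, 0], [-1, 0, 0, -0.7, 0, 0, 0], [-1, 0, 0, -0.4, 0, 0, 0]],
])

```text
t: 3.4
ee_pos: [442.5, -259.8, 83.9]
orientation: [-3.137, 0.121, 0.006]
ft_force: [-0.9, 1.0, -0.2]
width: 87.9
grasp_force: 0.0
```

Request:
servo_tool([
  [[-1, 0, 0, -0.05, 0, 0, 0], [-1, 0, 0, 0, 0, 0, 0], [1, 0, 0, 0, 0, 0, 0], [1, 0, 0, 0, 0, 0, 0], [1, 0, 0, 0, 0, 0, 0]],
])

```text
t: 3.82
ee_pos: [444.6, -262.2, 86.1]
orientation: [3.138, -0.124, 0.004]
ft_force: [0.1, 0.4, -0.1]
width: 71.6
grasp_force: 0.0
```

Request:
servo_tool([
  [[1, 0, 0, 0, 0, 0, 0], [1, 0, 0, 0, 0, 0, 0], [1, 0, 0, 0, 0, 0, 0], [1, 0, 0, 0, 0, 0, 0], [1, 0, 0, 0, 0, 0, 0]],
])

```text
t: 4.23
ee_pos: [444.2, -262.3, 85.3]
orientation: [3.138, -0.125, 0.002]
ft_force: [-1.9, -0.3, 5.8]
width: 51.9
grasp_force: 29.7
```

Gripped at a width of 52 mm. Now I lift, carry the wedge over while turning +157.8°, and hover above the slab.

Request:
servo_tool([
  [[1, 0, 0, 0.4, 0, 0, 0], [1, 0, 0, 0.9, 0, 0, 0], [1, 0, 0, 0.9, 0, 0, 0], [1, 0, 0, 0.9, 0, 0, 0], [1, 0, 0, 0.9, 0, 0, 0]],
])

```text
t: 4.65
ee_pos: [443.1, -261.6, 245.9]
orientation: [-3.138, 0.125, 0.002]
ft_force: [1.2, -0.2, -2.2]
width: 52.3
grasp_force: 29.7
```

Request:
servo_tool([
  [[1, 0.1, 0.2, 0, 0, 0, 1], [1, 0.1, 0.2, 0, 0, 0, 1], [1, 0.1, 0.2, 0, 0, 0, 1], [1, 0.1, 0.2, 0, 0, 0, 1], [1, 0.1, 0.2, 0, 0, 0, 1]],
])

```text
t: 5.07
ee_pos: [463.6, -221.5, 244.6]
orientation: [-3.09, -0.563, 0.001]
ft_force: [-0.1, 0.3, -2.3]
width: 51.9
grasp_force: 29.7
```

Request:
servo_tool([
  [[1, 0.1, 0.2, 0, 0, 0, 1], [1, 0.1, 0.2, 0, 0, 0, 1], [1, 0.1, 0.2, 0, 0, 0, 1], [1, 0.1, 0.2, 0, 0, 0, 1], [1, 0.1, 0.2, 0, 0, 0, 1]],
])

```text
t: 5.48
ee_pos: [483.5, -181.4, 244.3]
orientation: [-2.895, -1.219, 0.001]
ft_force: [-0.8, 0.1, -1.7]
width: 52.4
grasp_force: 29.7
```

Request:
servo_tool([
  [[1, 0.1, 0.2, 0, 0, 0, 1], [1, 0.1, 0.2, 0, 0, 0, 1], [1, 0.1, 0.2, 0, 0, 0, 1], [1, 0.1, 0.2, 0, 0, 0, 1], [1, 0.1, 0.2, 0, 0, 0, 1]],
])

```text
t: 5.9
ee_pos: [503.5, -141.5, 244.3]
orientation: [-2.562, -1.816, 0.001]
ft_force: [0.3, 0.3, -1.4]
width: 52.1
grasp_force: 29.7
```

Request:
servo_tool([
  [[1, 0.1, 0.2, 0, 0, 0, 1], [1, 0.1, 0.2, 0, 0, 0, 1], [1, 0.1, 0.2, 0, 0, 0, 1], [1, 0.1, 0.2, 0, 0, 0, 1], [1, 0.1, 0.2, 0, 0, 0, 1]],
])

```text
t: 6.32
ee_pos: [523.5, -101.5, 244.3]
orientation: [-2.108, -2.328, 0.001]
ft_force: [-0.4, -0.7, -2.1]
width: 51.9
grasp_force: 29.7
```

Request:
servo_tool([
  [[1, 0.1, 0.2, 0, 0, 0, 1], [1, 0.1, 0.2, 0, 0, 0, 1], [1, 0.1, 0.2, 0, 0, 0, 1], [1, 0.1, 0.2, 0, 0, 0, 1], [1, 0.1, 0.2, 0, 0, 0, 1]],
])

```text
t: 6.73
ee_pos: [543.5, -61.6, 244.3]
orientation: [-1.554, -2.729, 0.001]
ft_force: [0.5, -0.5, -2.4]
width: 52.0
grasp_force: 29.7
```

Request:
servo_tool([
  [[1, 0.1, 0.2, 0, 0, 0, 1], [1, 0.1, 0.2, 0, 0, 0, 1], [1, 0.1, 0.2, 0, 0, 0, 1], [1, 0.1, 0.2, 0, 0, 0, 1], [1, 0.1, 0.2, 0, 0, 0, 1]],
])

```text
t: 7.15
ee_pos: [563.5, -21.6, 244.2]
orientation: [-0.927, -3.001, 0.0]
ft_force: [0.0, -1.0, -2.8]
width: 52.0
grasp_force: 29.7
```

Request:
servo_tool([
  [[1, 0.1, 0.2, 0, 0, 0, 1], [1, 0, 0.2, 0, 0, 0, 0.55], [1, 0, 0, 0, 0, 0, 0], [1, 0, 0, 0, 0, 0, 0]],
])

```text
t: 7.48
ee_pos: [567.4, -5.8, 244.3]
orientation: [-0.73, -3.055, 0.0]
ft_force: [0.2, -0.5, -2.7]
width: 52.2
grasp_force: 29.7
```

```bash
python3 - <<'E'
from h import *
o=readout.get_obs(); R=cv2.Rodrigues(o['orientation'])[0]
print(o['ee_pos'].round(1),'yaw x',np.degrees(np.arctan2(R[1,0],R[0,0])),R[:,2].round(3),o['ft_force'].round(1),o['width'])
im=save('side','s2.png')
S=cam('side'); print(proj(S,[o['ee_pos']]))
cv2.imwrite('pics/s2c.png',cv2.resize(im[60:270,210:490],(800,600),interpolation=cv2.INTER_CUBIC)[:,:,::-1])
E
```

```text
[567.4  -5.8 244.3] yaw x 153.12941624088532 [-0.001 -0.    -1.   ] [ 0.2 -0.5 -2.7] 52.24066022602854
[[326.23561099 114.14337925]]
```

View pics/s2c.png

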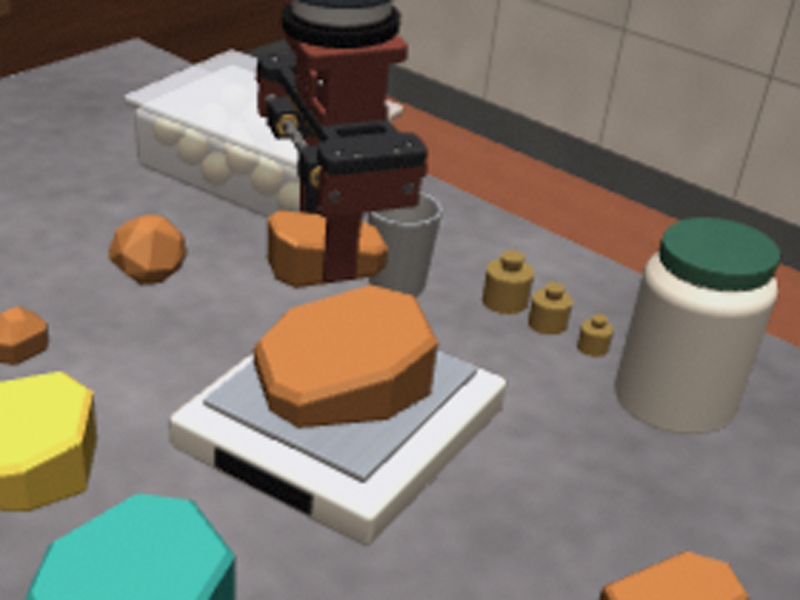

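The side view shows the wedge held level, with its thick end at the left over the slab's low side. Now I tilt by 14° while descending, to about 16 mm above contact.

Request:
servo_tool([
  [[1, 0, 0, -0.25, -0.25, -0.5, 0], [1, 0, 0, -0.25, -0.25, -0.5, 0], [1, 0, 0, -0.25, -0.25, -0.5, 0], [1, 0, 0, -0.25, -0.25, -0.5, 0], [1, 0, 0, -0.25, -0.25, -0.5, 0]],
])

```text
t: 7.95
ee_pos: [567.6, -6.5, 194.4]
orientation: [0.676, 2.821, -0.081]
ft_force: [-0.8, -0.6, -0.8]
width: 52.0
grasp_force: 29.7
```

Request:
servo_tool([
  [[1, 0, 0, -0.1, 0, 0, 0], [1, 0, 0, -0.1, 0, 0, 0], [1, 0, 0, -0.1, 0, 0, 0], [1, 0, 0, 0, 0, 0, 0]],
])

```text
t: 8.28
ee_pos: [568.1, -6.3, 182.4]
orientation: [0.675, 2.825, -0.081]
ft_force: [0.3, -0.3, -2.5]
width: 52.0
grasp_force: 29.7
```

```bash
python3 - <<'E'
from h import *
o=readout.get_obs(); R=cv2.Rodrigues(o['orientation'])[0]
print(o['ee_pos'].round(1),R[:,2].round(3),'want 0.216 -0.109 -0.970',o['ft_force'].round(1),o['width'])
E
```

```text
[568.1  -6.3 182.4] [ 0.215 -0.108 -0.971] want 0.216 -0.109 -0.970 [ 0.3 -0.3 -2.5] 51.99828616739401
```

Request:
servo_tool([
  [[1, 0, 0, -0.04, 0, 0, 0], [1, 0, 0, -0.04, 0, 0, 0], [1, 0, 0, 0, 0, 0, 0]],
])

```text
t: 8.53
ee_pos: [568.0, -6.1, 179.5]
orientation: [0.674, 2.824, -0.081]
ft_force: [-0.3, -0.1, -2.0]
width: 52.3
grasp_force: 29.7
```

Request:
servo_tool([
  [[1, 0, 0, -0.03, 0, 0, 0], [1, 0, 0, 0, 0, 0, 0]],
])

```text
t: 8.7
ee_pos: [567.9, -6.0, 178.3]
orientation: [0.673, 2.824, -0.081]
ft_force: [0.1, -0.2, -2.7]
width: 52.2
grasp_force: 29.7
```

Request:
servo_tool([
  [[1, 0, 0, -0.03, 0, 0, 0], [1, 0, 0, 0, 0, 0, 0], [1, 0, 0, 0, 0, 0, 0]],
])

```text
t: 8.95
ee_pos: [568.0, -6.0, 177.8]
orientation: [0.673, 2.823, -0.081]
ft_force: [-3.1, 1.3, 4.9]
width: 52.3
grasp_force: 29.7
```

Request:
servo_tool([
  [[1, 0, 0, -0.03, 0, 0, 0], [1, 0, 0, 0, 0, 0, 0], [1, 0, 0, 0, 0, 0, 0]],
])

```text
t: 9.2
ee_pos: [568.1, -6.0, 177.6]
orientation: [0.672, 2.823, -0.081]
ft_force: [-7.4, 1.2, 16.6]
width: 52.0
grasp_force: 29.9
```

Contact came at exactly the predicted height. I ease the preload, then open.

Request:
servo_tool([
  [[1, 0, 0, 0.025, 0, 0, 0], [0.1, 0, 0, 0, 0, 0, 0], [-0.3, 0, 0, 0, 0, 0, 0], [-1, 0, 0, 0, 0, 0, 0], [-1, 0, 0, 0, 0, 0, 0]],
])

```text
t: 9.62
ee_pos: [567.9, -6.0, 176.7]
orientation: [0.673, 2.824, -0.081]
ft_force: [0.1, 0.9, 0.2]
width: 66.9
grasp_force: 0.0
```

Request:
servo_tool([
  [[-1, 0, 0, 0, 0, 0, 0], [-1, 0, 0, 0, 0, 0, 0], [-1, 0, 0, 0, 0, 0, 0], [-1, 0, 0, 0, 0, 0, 0], [-1, 0, 0, 0, 0, 0, 0]],
])

```text
t: 10.03
ee_pos: [567.8, -6.0, 176.8]
orientation: [0.673, 2.824, -0.081]
ft_force: [0.5, -0.5, -0.1]
width: 87.9
grasp_force: 0.0
```

Request:
servo_tool([
  [[-1, -0.1, 0.05, 0.45, 0, 0, 0], [-1, -0.2, 0.1, 0.9, 0, 0, 0], [-1, -0.2, 0.1, 0.9, 0, 0, 0], [-1, -0.2, 0.1, 0.9, 0, 0, 0], [-1, -0.2, 0.1, 0.9, 0, 0, 0]],
])

```text
t: 10.45
ee_pos: [531.1, 12.2, 340.4]
orientation: [0.673, 2.824, -0.081]
ft_force: [1.5, 0.4, 1.2]
width: 87.8
grasp_force: 0.0
```

Request:
servo_tool([
  [[-1, -0.22, 0.62, -0.2, 0.25, 0.5, 0], [-1, -0.22, 0.62, -0.2, 0.25, 0.5, 0], [-1, -0.22, 0.62, -0.2, 0.25, 0.5, 0], [-1, -0.22, 0.62, -0.2, 0.25, 0.5, 0], [-1, -0.22, 0.62, -0.2, 0.25, 0.5, 0]],
])

```text
t: 10.87
ee_pos: [487.3, 137.1, 298.9]
orientation: [-0.728, -3.054, -0.001]
ft_force: [0.3, -0.2, 0.0]
width: 88.1
grasp_force: 0.0
```

Request:
servo_tool([
  [[-1, -0.22, 0.62, -0.2, 0, 0, 1], [-1, -0.22, 0.62, -0.2, 0, 0, 1], [-1, -0.22, 0.62, -0.2, 0, 0, 1], [-1, -0.22, 0.62, -0.2, 0, 0, 1], [-1, -0.22, 0.62, -0.2, 0, 0, 1]],
])

```text
t: 11.28
ee_pos: [443.2, 261.1, 258.5]
orientation: [0.043, 3.141, 0.0]
ft_force: [1.4, -0.3, 0.1]
width: 87.7
grasp_force: 0.0
```

Request:
servo_tool([
  [[-1, 0, 0, 0, 0, 0, 0], [-1, 0, 0, 0, 0, 0, 0]],
])

```text
t: 11.45
ee_pos: [443.2, 260.7, 258.5]
orientation: [-0.047, -3.14, 0.001]
ft_force: [0.9, 0.6, -0.6]
width: 87.8
grasp_force: 0.0
```

```bash
python3 - <<'E'
from h import *
o=readout.get_obs(); R=cv2.Rodrigues(o['orientation'])[0]
print(o['ee_pos'].round(1),R.round(3).tolist(),'yaw',np.degrees(np.arctan2(R[1,0],R[0,0])))
c=cam('wrist',o); w=save('wrist','w2.png'); a=save('top','top2.png'); s=save('side','s3.png')
h=cv2.cvtColor(w,cv2.COLOR_RGB2HSV); m=cv2.inRange(h,(4,110,60),(20,255,255))
for k in cv2.findContours(m,cv2.RETR_EXTERNAL,cv2.CHAIN_APPROX_NONE)[0]:
    if cv2.contourArea(k)<800: continue
    P=ray(c,k[:,0,:],12)[:,:2].astype(np.float32); print(cv2.boundingRect(k),cv2.minAreaRect(P), cv2.approxPolyDP(k,2,True)[:,0].tolist())
z=lambda im,x,y,wd,ht:cv2.resize(im[y:y+ht,x:x+wd],(400,300),interpolation=cv2.INTER_CUBIC)
out=np.vstack([np.hstack([cv2.resize(w,(400,300)),z(a,219,105,120,90)]),np.hstack([z(s,270,140,120,90),z(w,200,130,160,120)])])
cv2.imwrite('pics/comp3.png',out[:,:,::-1])
E
```

```text
[443.2 260.7 258.5] [[-1.0, 0.03, -0.001], [0.03, 1.0, -0.001], [0.001, -0.001, -1.0]] yaw 178.26876449746618
(257, 394, 303, 22) ((750.14208984375, 429.64239501953125), (418.2384948730469, 37.62448501586914), 88.31107330322266) [[559, 394], [463, 394], [459, 402], [447, 404], [414, 401], [392, 404], [258, 403], [257, 415], [551, 415], [559, 412]]
(275, 303, 57, 27) ((603.1334228515625, 285.69000244140625), (70.10247039794922, 37.742889404296875), 88.29625701904297) [[275, 328], [330, 329], [331, 326], [320, 306], [291, 303], [280, 312]]
(254, 169, 41, 50) ((446.4729309082031, 255.24203491210938), (56.13960647583008, 42.4268684387207), 2.4009718894958496) [[266, 169], [254, 179], [257, 212], [265, 218], [284, 218], [294, 208], [292, 175]]
```

View pics/comp3.png

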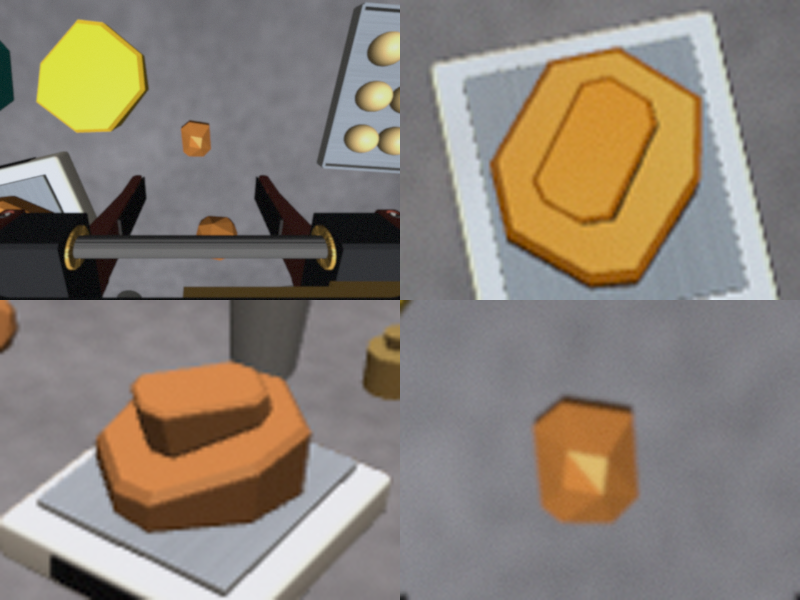

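The composite shows the wedge lying level and centred on the slab, at about (278,150) in the top view. The cap is at (274,194) in the wrist view, with its peak up. Now I grasp the cap.

Request:
servo_tool([
  [[-1, 0.07, -0.11, -0.9, 0, 0, 0.85], [-1, 0, 0, -0.9, 0, 0, 0], [-1, 0, 0, -0.9, 0, 0, 0], [-1, 0, 0, -0.9, 0, 0, 0], [-1, 0, 0, -0.6, 0, 0, 0]],
])

```text
t: 12.02
ee_pos: [446.5, 254.0, 88.7]
orientation: [0.062, -3.14, 0.001]
ft_force: [-0.9, 0.8, 1.4]
width: 87.4
grasp_force: 0.0
```

Request:
servo_tool([
  [[-1, 0, 0, -0.15, 0, 0, 0], [-1, 0, 0, 0, 0, 0, 0], [-1, 0, 0, 0, 0, 0, 0], [1, 0, 0, 0, 0, 0, 0], [1, 0, 0, 0, 0, 0, 0]],
])

```text
t: 12.43
ee_pos: [447.8, 256.0, 86.7]
orientation: [-0.066, 3.138, 0.002]
ft_force: [0.7, 0.0, -0.1]
width: 77.7
grasp_force: 0.0
```

Request:
servo_tool([
  [[1, 0, 0, 0, 0, 0, 0], [1, 0, 0, 0, 0, 0, 0], [1, 0, 0, 0, 0, 0, 0], [1, 0, 0, 0, 0, 0, 0], [1, 0, 0, 0, 0, 0, 0]],
])

```text
t: 12.85
ee_pos: [446.6, 255.7, 85.0]
orientation: [-0.067, 3.141, 0.0]
ft_force: [0.0, 0.3, -0.2]
width: 45.0
grasp_force: 0.0
```

Request:
servo_tool([
  [[1, 0, 0, 0, 0, 0, 0], [1, 0, 0, 0, 0, 0, 0], [1, 0, 0, 0, 0, 0, 0]],
])

```text
t: 13.1
ee_pos: [446.6, 255.6, 84.9]
orientation: [0.067, -3.141, 0.0]
ft_force: [-0.8, -1.0, 2.6]
width: 41.7
grasp_force: 30.0
```

```bash
python3 - <<'E'
from h import *
c=np.array([(610,78),(652,105),(657,125),(615,215),(585,223),(540,190),(535,178),(580,88)],float)-[400,0]
p=c*.3+[219,105]-.35; X=ray(cam('top'),p,122)[:,:2].astype(np.float32); print(cv2.minAreaRect(X))
o=readout.get_obs(); print(o['ee_pos'],o['width'],o['grasp_force'],o['ft_force'])
E
```

```text
((580.5091552734375, -12.686973571777344), (52.02643585205078, 86.3902816772461), 64.7931900024414)
[446.5776988  255.62405341  84.94192567] 41.71441896657396 30.000621378421783 [-0.78648384 -0.96894556  2.6173074 ]
```

Request:
servo_tool([
  [[1, 0, 0, 0.5, 0, 0, 0], [1, 0, 0, 0.9, 0, 0, 0], [1, 0, 0, 0.9, 0, 0, 0], [1, 0, 0, 0.9, 0, 0, 0], [1, 0, 0, 0.7, 0, 0, 0]],
])

```text
t: 13.52
ee_pos: [446.8, 255.7, 243.2]
orientation: [-0.067, 3.14, 0.001]
ft_force: [0.7, 0.2, -1.5]
width: 41.6
grasp_force: 30.0
```

Request:
servo_tool([
  [[1, 0.34, -0.67, 0, 0, 0, -0.57], [1, 0.34, -0.67, 0, 0, 0, -0.57], [1, 0.34, -0.67, 0, 0, 0, -0.57], [1, 0.34, -0.67, 0, 0, 0, -0.57], [1, 0.34, -0.67, 0, 0, 0, -0.57]],
])

```text
t: 13.93
ee_pos: [514.8, 120.4, 240.8]
orientation: [-0.327, -3.124, 0.0]
ft_force: [0.1, 1.0, -0.7]
width: 41.8
grasp_force: 30.0
```

Request:
servo_tool([
  [[1, 0.34, -0.67, 0, 0, 0, -0.57], [1, 0.34, -0.67, 0, 0, 0, -0.57], [1, 0.34, -0.67, 0, 0, 0, -0.57], [1, 0.34, -0.67, 0, 0, 0, -0.57], [1, 0.34, -0.67, 0, 0, 0, -0.57]],
])

```text
t: 14.35
ee_pos: [582.9, -13.8, 240.5]
orientation: [-0.712, -3.059, 0.0]
ft_force: [0.2, 0.1, -0.1]
width: 41.7
grasp_force: 30.0
```

Request:
servo_tool([
  [[1, 0, 0, -0.2, 0, 0, 0], [1, 0, 0, -0.2, 0, 0, 0], [1, 0, 0, 0, 0, 0, 0], [1, 0, 0, 0, 0, 0, 0]],
])

```text
t: 14.68
ee_pos: [581.4, -11.5, 223.8]
orientation: [-0.706, -3.058, 0.001]
ft_force: [0.2, 0.4, -1.1]
width: 42.0
grasp_force: 30.0
```

```bash
python3 - <<'E'
from h import *
o=readout.get_obs(); R=cv2.Rodrigues(o['orientation'])[0]
print(o['ee_pos'],R[:,2].round(3),'yaw',np.degrees(np.arctan2(R[1,0],R[0,0])),o['width'])
s=save('side','s4.png'); cv2.imwrite('pics/s4c.png',cv2.resize(s[90:230,250:430],(720,560),interpolation=cv2.INTER_CUBIC)[:,:,::-1])
E
```

```text
[581.44079851 -11.53747803 223.75873332] [-0.003  0.    -1.   ] yaw 153.99904924735054 41.99211978391823
```

View pics/s4c.png

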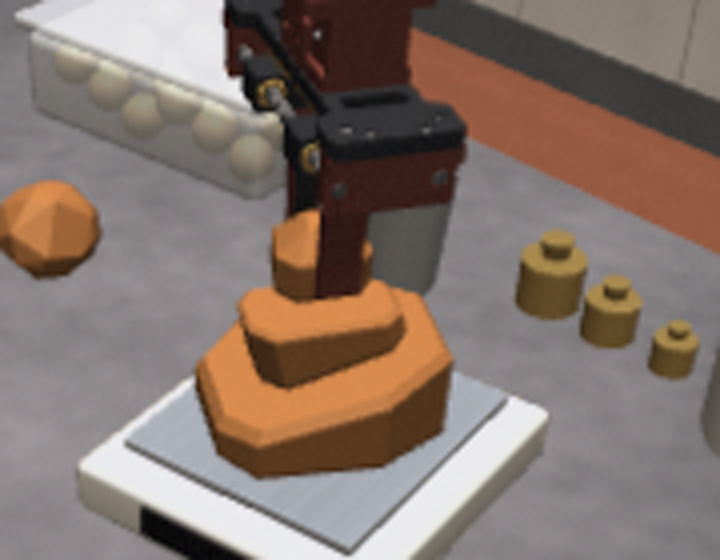

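The cap is held upright right above the wedge's middle. I lower it gently to contact.

Request:
servo_tool([
  [[1, 0.02, -0.04, -0.15, 0, 0, 0], [1, 0, 0, -0.15, 0, 0, 0], [1, 0, 0, 0, 0, 0, 0], [1, 0, 0, 0, 0, 0, 0]],
])

```text
t: 15.07
ee_pos: [583.1, -13.6, 212.4]
orientation: [-0.707, -3.06, 0.0]
ft_force: [0.3, 0.1, -0.4]
width: 42.0
grasp_force: 30.0
```

Request:
servo_tool([
  [[1, 0, 0, -0.04, 0, 0, 0], [1, 0, 0, 0, 0, 0, 0], [1, 0, 0, 0, 0, 0, 0]],
])

```text
t: 15.32
ee_pos: [583.5, -14.0, 211.4]
orientation: [0.708, 3.061, 0.0]
ft_force: [-0.5, -0.0, -0.7]
width: 41.8
grasp_force: 30.0
```

Request:
servo_tool([
  [[1, 0, 0, -0.04, 0, 0, 0], [1, 0, 0, 0, 0, 0, 0], [1, 0, 0, 0, 0, 0, 0]],
])

```text
t: 15.57
ee_pos: [583.4, -14.0, 209.6]
orientation: [-0.709, -3.061, 0.0]
ft_force: [-0.6, 0.0, -0.6]
width: 41.6
grasp_force: 30.0
```

Request:
servo_tool([
  [[1, 0, 0, -0.025, 0, 0, 0], [1, 0, 0, 0, 0, 0, 0], [1, 0, 0, 0, 0, 0, 0]],
])

```text
t: 15.82
ee_pos: [583.5, -14.0, 208.7]
orientation: [0.709, 3.061, 0.0]
ft_force: [-0.7, -0.6, -0.5]
width: 41.5
grasp_force: 30.0
```

Request:
servo_tool([
  [[1, 0, 0, -0.025, 0, 0, 0], [1, 0, 0, 0, 0, 0, 0], [1, 0, 0, 0, 0, 0, 0]],
])

```text
t: 16.07
ee_pos: [583.5, -14.0, 208.6]
orientation: [0.709, 3.06, -0.0]
ft_force: [-3.3, 0.2, 7.3]
width: 41.6
grasp_force: 30.0
```

Contact at 7 N. I release and retreat straight up.

Request:
servo_tool([
  [[1, 0, 0, 0.015, 0, 0, 0], [0.2, 0, 0, 0, 0, 0, 0], [0, 0, 0, 0, 0, 0, 0], [-1, 0, 0, 0, 0, 0, 0], [-1, 0, 0, 0, 0, 0, 0]],
])

```text
t: 16.48
ee_pos: [583.4, -14.0, 208.1]
orientation: [-0.709, -3.06, -0.0]
ft_force: [-1.1, -0.6, -0.1]
width: 53.5
grasp_force: 0.0
```

Request:
servo_tool([
  [[-1, 0, 0, 0, 0, 0, 0], [-1, 0, 0, 0, 0, 0, 0], [-1, 0, 0, 0, 0, 0, 0], [-1, 0, 0, 0, 0, 0, 0], [-1, 0, 0, 0, 0, 0, 0]],
])

```text
t: 16.9
ee_pos: [583.4, -14.0, 208.3]
orientation: [-0.709, -3.061, 0.0]
ft_force: [-0.5, -0.8, 0.5]
width: 86.1
grasp_force: 0.0
```

Request:
servo_tool([
  [[-1, 0, 0, 0.4, 0, 0, 0], [-1, 0, 0, 0.8, 0, 0, 0], [-1, 0, 0, 0.8, 0, 0, 0], [-1, 0, 0, 0.8, 0, 0, 0], [-1, 0, 0, 0.8, 0, 0, 0]],
])

```text
t: 17.32
ee_pos: [583.1, -14.0, 353.7]
orientation: [-0.709, -3.06, 0.0]
ft_force: [-0.0, 0.1, 0.9]
width: 87.6
grasp_force: 0.0
```

Request:
servo_tool([
  [[-1, -0.4, 0.8, 0, 0, 0, 0], [-1, -0.4, 0.8, 0, 0, 0, 0], [-1, -0.4, 0.8, 0, 0, 0, 0], [-1, -0.4, 0.8, 0, 0, 0, 0], [-1, -0.2, 0.4, 0, 0, 0, 0]],
])

```text
t: 17.73
ee_pos: [509.6, 132.4, 352.4]
orientation: [-0.706, -3.061, -0.001]
ft_force: [-0.3, -0.4, -0.5]
width: 87.9
grasp_force: 0.0
```

Request:
servo_tool([
  [[-1, 0, 0, 0, 0, 0, 0], [-1, 0, 0, 0, 0, 0, 0], [-1, 0, 0, 0, 0, 0, 0]],
])

```text
t: 17.98
ee_pos: [511.8, 129.5, 352.4]
orientation: [0.708, 3.06, -0.0]
ft_force: [0.4, -0.1, -0.6]
width: 88.0
grasp_force: 0.0
```

```bash
python3 - <<'E'
from h import *
a=save('top','top5.png'); s=save('side','s5.png')
z=lambda im,x,y,wd,ht:cv2.resize(im[y:y+ht,x:x+wd],(400,300),interpolation=cv2.INTER_CUBIC)
cv2.imwrite('pics/fin.png',np.hstack([z(a,219,105,120,90),z(s,270,130,120,90)])[:,:,::-1])
E
```

```text
(no output)
```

View pics/fin.png

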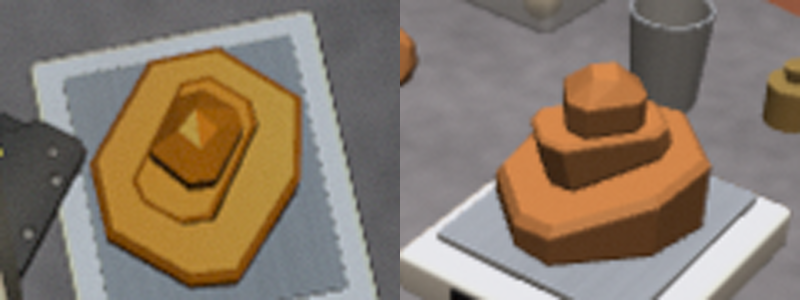

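The final views show the cap upright on the wedge, with about 20 mm of wedge showing at its near end against 17 mm expected. So it is off by roughly 3 mm. The wedge is level on the slab and the gripper is clear, so I'm handing in.

```bash
python3 -c "
from workcell import close_job
print(close_job())"
```

```text
the job is handed in; nothing more can be done
None
```

The job is handed in at about 18 s: the wedge lies level on the middle of the slab with the small peaked piece upright on its middle, and the gripper is clear; the hand-in reported no verdict.

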